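# Show which chisel has not been put back

## Robot

A 6-joint arm with a two-finger parallel gripper is mounted at the origin on the work surface. World frame = base frame: x ahead of the robot, y to its left, z up, the work surface at z = 0. Lengths are in m, angles in rad, forces in N, time in s.
With the tool pointing down it reaches from about 0.35 to 0.775 m from the base axis. Payload 7.3 kg.
Tool frame: the origin (TCP) lies between the finger pads, 19 mm behind the fingertips; this is the grasp point; z points along the fingers, y is the line along which they close (so a half turn about z gives the same grasp; the last joint's range is limited). The gripper opens to 92 mm and grips with 3 to 60 N. Pads are 19 mm wide; open, the fingers measure 130 mm over their backs; the gripper's body (75 mm by 190 mm) begins 47 mm behind the grasp point.
Start: joints at [0.96, 0.342, 1.524, -0, 1.275, -0.146], TCP at [0.235, 0.469, 0.246] pointing down, gripper open.
Joint ranges: [-2.53, 2.53], [-0.77, 2.02], [0.04, 2.7], [-1, 4.14], [0.28, 2.66], [-3.11, 3.11]. Speed limits (rad/s): [2.57, 2.57, 3.14, 3.14, 3.14, 3.14].

## Interface

Orientations are given as [roll, pitch, yaw] about the fixed x, y, z axes, in that order (R = Rz(yaw) Ry(pitch) Rx(roll)).
In Python, from cell import telemetry, vision, ticket gives the robot as it stands.
- The arm moves only by the shell command python3 -m crank 'ROWS' [FORCE]. ROWS is JSON, a list of rows, each a list of 5 numbers: the gripper command: -1 is shut, 1 is fully open, values between are in proportion, then the shift along the tool's x, y, z in mm, then the turn about the tool's z in rad. In form: [[fingers, dx, dy, dz, roll], ...]. A call has 1 to 12 rows; each row is the pose to reach, as a shift and turn from the pose commanded when the call began, along the tool's axes at that moment; what a row does not reach only later rows make up. A row lasts 1/12 s, in which the tool goes at most 41.7 mm and 7.16 degrees, less where a joint would pass 70% of its speed; a pose out of reach is approached as far as the arm can. A call with a gripper value outside its range is refused whole. The fingers move at their own pace and stop on an object; FORCE is the grip in N (left out, the last holds). Time passes only in rows, so rows that repeat a pose let the fingers close. It gives the time, the measured TCP pose, the force, the opening and the grip force at its end, in the units of the state.
- telemetry.observe(): the state, without advancing time (a new reading comes with each control period).
- vision.read_camera(name): name is "side" or "top" or "wrist"; returns (picture, depth): 420x560x3 uint8, red, green, blue; 420x560 float32, m along the optical axis (not along the pixel's ray), 0 where there is no reading.
- vision.get_calibration(name): a dict with "camera_matrix" (3x3 intrinsics, pixels), "rvec" (rotation vector, rad) and "tvec" (3), from world to camera coordinates, as OpenCV has them. Camera axes: x right, y down, z forward; pixel columns grow to the right and rows downward; lengths in m; the calibration is good to about 2 mm. The wrist camera is an equidistant fisheye: a pixel r from the principal point sees the ray r / f radians off the axis. A picture is of the moment at which its call begins: read the wrist's pose just before it. get_calibration takes no time and is no camera call; for the wrist camera it gives the pose at the moment of the call.
- ticket.hand_in(): hands the job in; it is judged then, once.
The state is a dict: "time": time; "qpos": joint angles; "qvel": joint speeds; "joint_efforts": joint torques, N m; "tool_pos": TCP position; "tool_rot": TCP orientation; "contact_force": force on the tool from outside, world axes, zero at the start; "torque": the same for the moment, N m; "opening": finger opening in m; "grip_force": force on a finger pad.
Only numpy, scipy, OpenCV 4.12 (cv2) and the standard library are available. Lean on these libraries where they do the work, as an engineer would, in place of code of your own. Each camera call takes 0.05 s, during which the arm holds its last target. There are 200 camera calls.

## Task

One chisel has not been put back in the rack. First press the call button down with the fingertips to fetch its owner; then point, with the fingertips a few centimetres above it and touching nothing, at the one empty place in the chisel rack and stay there for about two seconds; then point in the same way at the handle of the chisel left lying on the bench, and finish still pointing at it. Only show it: do not touch, move or pick up the rack, any chisel or the other things.

Things in the scene. Friction and masses are not known exactly. Their poses are not given: they have to be found in the camera images.
- call_button (a joint): round black push button, 32 mm across, on top of the call box; value is its travel in m: 0 at rest, about 0.006 fully down, sprung, fully down takes about 5 N. It moves straight down and comes back when let go
- call_button_top (a point): centre of the top face of the call button, about 82 mm above the bench when at rest; press here straight down
- call_box: grey painted box 80 mm (x) by 70 mm (y) by 60 mm high that carries the button in a round grey housing; fixed to the bench; origin under its centre
- rack: plywood chisel rack fixed to the bench: a flat bar 58 mm (x) by 270 mm (y), its top 90 mm above the bench, on two end feet; four slots 9 x 30 mm in a row along its y axis, 60 mm apart (at y = -90, -30, 30, 90 mm), the middle of the row at the rack's centre. Origin under the rack's centre, on the bench
- empty_place: the one slot of the rack that has no chisel in it (which of the four varies); origin at the slot's centre on the rack's top face, 90 mm above the bench; z up
- chisel0: short chisel with 12 mm blade, standing in one of the rack's slots, blade down, loose; origin at its axis on the rack's top face; the square wooden handle, 26 mm thick, stands 90 mm above the rack (180 mm above the bench)
- chisel1: the same with 18 mm blade, in another slot
- chisel2: the same with 24 mm blade, in another slot
- stray_chisel: the chisel that is missing from the rack, of the same make, 21 mm blade: lies loose on the bench. x axis runs along it towards the blade's edge, z up; origin on the bench under the joint of handle and blade. Handle (square, 26 mm thick, 90 mm long) from x = -90 to 0 mm, flat steel blade from 0 to 74 mm
- stray_handle (a point): middle of the handle of the stray chisel, on its axis, 13 mm above the bench (the handle's upper side is 26 mm above the bench); axes as the stray chisel's
- screwdriver: bystander: screwdriver about 180 mm long with a round wooden handle and thin round shank, lying loose on the bench; at most 35 mm high
- brush: bystander: small hand brush about 180 mm long, lying loose on the bench; at most 40 mm high
- jar: bystander: glass jar, 60 mm across, 85 mm high, with steel lid, standing loose; origin under its centre
Things that resemble listed ones, but are neither listed nor needed, are in the scene too. Leave any orange or yellow look-alike of the stray_chisel alone. What is shaped like the call_box but green or pink is not meant.

How it is judged:
By the outcome, as a careful person would: the job done as asked, in the order asked, and still so for the second after the job is handed in, with the robot touching nothing.
It also fails if it takes over 58 s, if anything falls off the work surface, if the arm or the gripper's body presses on something with over 40 N, if the wrist force passes 120 N, or if a joint passes its speed limit or range.

## Working session

There is one attempt and no reset: what is moved stays moved. The work goes in short steps, Python scripts to look and compute and a shell command to move; the robot and the scene stay as the last step left them, time stands still between calls to the robot, and variables do not carry over. Pictures are saved under pics/ and viewed, at most 10 in all, crops included, and the job is handed in when it is done.

```bash
mkdir -p pics; ls; cat > h.py <<'E'
import numpy as np, cv2
from cell import telemetry, vision
def snap(n):
    c=vision.get_calibration(n); p,d=vision.read_camera(n); return p,d,c
def pts(d,c):
    K=np.array(c["camera_matrix"]);R=cv2.Rodrigues(np.array(c["rvec"],float))[0];t=np.array(c["tvec"],float).ravel()
    v,u=np.mgrid[:d.shape[0],:d.shape[1]]
    X=np.stack([(u-K[0,2])/K[0,0]*d,(v-K[1,2])/K[1,1]*d,d],-1)
    return (X-t)@R
E
python3 - <<'E'
from h import *
for n in("top","side"):
    p,d,c=snap(n); np.savez(n,p=p,d=d,**{k:np.array(v) for k,v in c.items()})
    cv2.imwrite(f"pics/{n}1.png",p[...,::-1])
    print(n,c)
s=telemetry.observe();print(s)
E
```

```text
pics
top {'camera_matrix': array([[481.75397228,   0.        , 280.12860665],
       [  0.        , 481.75397228, 216.97807686],
       [  0.        ,   0.        ,   1.        ]]), 'rvec': array([ 2.19441773, -2.18552689,  0.09643054]), 'tvec': array([-0.06223054,  0.51567675,  1.30028597])}
side {'camera_matrix': array([[454.4759392 ,   0.        , 279.55307556],
       [  0.        , 454.4759392 , 202.4186036 ],
       [  0.        ,   0.        ,   1.        ]]), 'rvec': array([ 2.08134742, -0.83993979,  0.4383787 ]), 'tvec': array([-0.40714907,  0.24884725,  0.8530861 ])}
{'time': 0.1, 'qpos': array([ 9.59989282e-01,  3.42623835e-01,  1.52488821e+00, -2.92656341e-05,
        1.27537465e+00, -1.45977336e-01]), 'qvel': array([-1.35638637e-03, -1.16963445e-03, -3.86808641e-03, -3.86880401e-04,
        9.14774818e-05,  3.86472424e-04]), 'joint_efforts': array([ 1.34099646e-03, -4.32004201e+01, -2.44696158e+01,  7.18691759e-02,
        5.26249164e-02, -2.49855373e-05]), 'tool_pos': array([0.23513526, 0.46904534, 0.24494121]), 'tool_rot': array([-3.14030830e+00, -1.60541451e-04,  2.67677138e+00]), 'contact_force': array([ 0.04941962,  0.58988406, -0.12728404]), 'torque': array([-0.00532902,  0.02485656, -0.04036655]), 'grip_force': 0.0, 'opening': 0.09165301794482551}
```

View pics/top1.png

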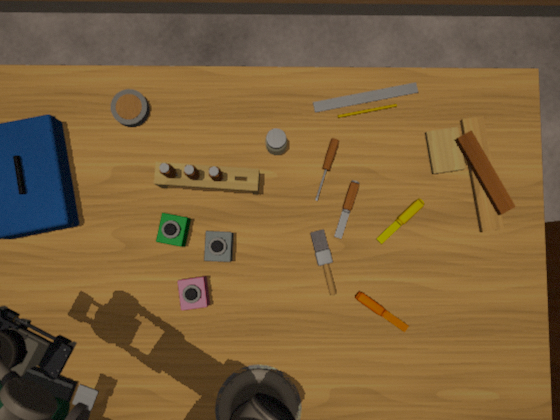

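View pics/side1.png

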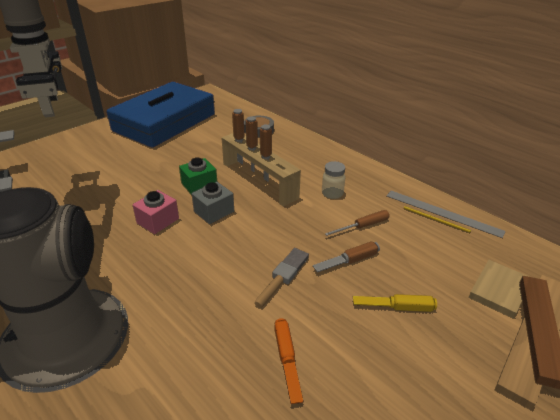

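The top view shows the grey box with its button at about (218,246). The rack runs from (157,175) to (258,182), with chisels at (167,170), (191,172) and (215,173) and the empty slot near (240,179). The stray chisel's handle is near (350,195), with the blade towards (340,235); the screwdriver is at (330,155). The side view agrees.

```bash
cat > m.py <<'E'
from h import *
z=dict(np.load("top.npz"));p,d=z["p"],z["d"];P=pts(d,z)
hsv=cv2.cvtColor(p,cv2.COLOR_RGB2HSV)
def at(u,v):return P[v,u].round(4)
print("bench",at(300,320),"btn",at(218,246),"slot",at(240,179))
def roi(m,a,b,c,e):
    o=np.zeros_like(m);o[c:e,a:b]=m[c:e,a:b];return o
Z=P[...,2]
# button: dark & high
V=hsv[...,2]
m=roi((Z>.07)&(d>0),200,238,228,266)
print("button housing pts",m.sum(),P[m].mean(0),P[m].min(0),P[m].max(0))
m2=roi((Z>.045)&(d>0),195,242,225,270);r=cv2.minAreaRect(P[m2][:,:2].astype(np.float32));print("box",r)
mb=roi((V<40)&(Z>.07),200,238,228,266);print("black",mb.sum(),P[mb].mean(0))
# rack top
m=roi((Z>.082)&(Z<.097),150,266,158,196);print("rack",m.sum(),cv2.minAreaRect(P[m][:,:2].astype(np.float32)))
# slot: dark inside rack
ms=roi(((Z<.08)|(V<75)),228,252,174,186);n,l,s,c=cv2.connectedComponentsWithStats(ms.astype(np.uint8));print("slot",s,c)
# handles tops
m=roi((Z>.165)&(Z<.19),150,266,150,196);n,l,s,c=cv2.connectedComponentsWithStats(m.astype(np.uint8))
for i in range(1,n):
    if s[i,4]>15:print("ch",s[i],P[l==i].mean(0))
# stray
m=roi((Z>.015)&(Z<.05),332,364,178,242);print("stray",m.sum(),cv2.minAreaRect(P[m][:,:2].astype(np.float32)),P[m].mean(0))
m=roi((Z>.012)&(Z<.05),312,342,135,203);print("driver",m.sum(),P[m].min(0),P[m].max(0))
for nme,b in dict(jar=(262,292,125,156),).items():
    m=roi((Z>.03),*b);print(nme,P[m].min(0),P[m].max(0))
big=cv2.resize(p[140:275,145:375],None,fx=3.4,fy=3.4,interpolation=cv2.INTER_CUBIC)
big=np.clip(big*1.6,0,255).astype(np.uint8)
cv2.imwrite("pics/crop1.png",big[...,::-1])
E
python3 m.py
```

```text
bench [ 0.2354 -0.1156  0.0046] btn [0.435  0.1015 0.0826] slot [0.6231 0.052  0.0014]
button housing pts 226 [0.43692067 0.10359454 0.07772455] [0.41430887 0.08158493 0.07004251] [0.45876623 0.12649185 0.08843512]
box ((0.4368165135383606, 0.10456423461437225), (0.07044483721256256, 0.07965435832738876), 87.5462417602539)
black 86 [0.43546223 0.1044392  0.08238844]
rack 1718 ((0.6182065606117249, 0.13349393010139465), (0.2705579698085785, 0.05930139496922493), 86.18315887451172)
slot [[     0      0    560    420 235167]
 [   236    177     11      4     33]] [[279.50538128 209.50441176]
 [241.15151515 178.06060606]]
ch [160 163  11  11 112] [0.62219191 0.22102318 0.1771132 ]
ch [185 164  11  12 113] [0.61847903 0.16121709 0.17695211]
ch [209 166  11  12 110] [0.61519268 0.10233043 0.17745233]
stray 418 ((0.5407732725143433, -0.24393954873085022), (0.02645115554332733, 0.16388653218746185), 72.49063873291016) [ 0.5537812  -0.2473085   0.02284355]
driver 350 [ 0.56610036 -0.22357472  0.01200489] [ 0.73645086 -0.15869875  0.03702118]
jar [ 0.41775536 -0.07762726  0.0305861 ] [ 0.74791228 -0.02065168  1.3357476 ]
```

View pics/crop1.png

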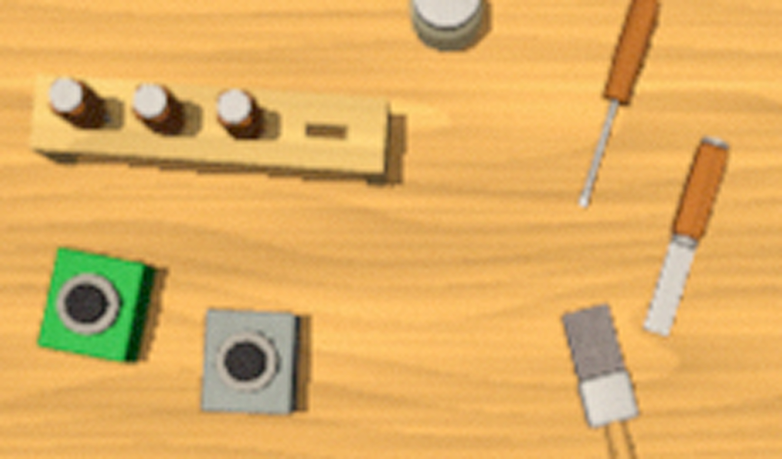

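The crop shows the empty slot at the −y end of the rack, about (241,178) in the full image. Every size and height agrees with the ones given. The stray chisel is the brown-handled one beside the screwdriver. I'll move towards the button now, with the fingers closed.

```bash
python3 -m crank '[[-1,-10,-7,0,0.05],[-1,-30,-21,0,0.13],[-1,-60,-41,0,0.23],[-1,-95,-65,0,0.34],[-1,-130,-89,0,0.45],[-1,-165,-113,0,0.56],[-1,-200,-137,0,0.67],[-1,-235,-161,0,0.78],[-1,-270,-185,0,0.89],[-1,-305,-209,0,0.99],[-1,-330,-226,0,1.07],[-1,-344,-236,0,1.106]]' 20
python3 - <<'E'
from h import *
z=dict(np.load("top.npz"));p,d=z["p"],z["d"];P=pts(d,z)
D=np.hypot(P[...,0]-.4365,P[...,1]-.104)
for a,b in((0,.012),(.012,.015),(.0175,.021),(.021,.024),(.026,.033)):
    m=(D>=a)&(D<b)&(P[...,2]>.03);print(a,b,m.sum(),np.median(P[m][:,2]))
K=z["camera_matrix"];R=cv2.Rodrigues(z["rvec"])[0];t=z["tvec"]
def ray(u,v,h):
    r=R.T@np.array([(u-K[0,2])/K[0,0],(v-K[1,2])/K[1,1],1]);o=-R.T@t;return o+r*(h-o[2])/r[2]
print("slot",ray(240.9,178.3,.09))
hsv=cv2.cvtColor(p,cv2.COLOR_RGB2HSV)
m=np.zeros(p.shape[:2],bool);m[178:242,332:364]=((hsv[...,0]<12)&(hsv[...,1]>120)&(hsv[...,2]>60))[178:242,332:364]
v,u=np.nonzero(m);Q=np.array([ray(a,b,.026) for a,b in zip(u,v)])[:,:2]
print("handle",len(u),cv2.minAreaRect(Q.astype(np.float32)))
c,s,a=cv2.minAreaRect(np.array([ray(u,v,.0825)[:2] for v,u in zip(*np.nonzero((hsv[...,2]<45)[228:266,200:238]))],dtype=np.float32)) if 0 else (0,0,0)
g=np.zeros(p.shape[:2],np.uint8);g[235:258,206:231]=(hsv[...,2]<45)[235:258,206:231]
n,l,st,ce=cv2.connectedComponentsWithStats(g);i=1+st[1:,4].argmax();print("btn",st[i],ce[i],ray(*ce[i],.082))
E
```

```text
time: 1.1
tool_pos: [0.4385, 0.1007, 0.2453]
tool_rot: [3.141, 0.001, 1.564]
contact_force: [0.3, 0.6, 0.4]
opening: 0.0163
grip_force: 0.0
0 0.012 69 0.08259698420952787
0.012 0.015 39 0.08236990458498572
0.0175 0.021 59 0.07199559009917718
0.021 0.024 67 0.07143814405431588
0.026 0.033 184 0.060030959648938224
slot [0.61127984 0.04340702 0.09      ]Traceback (most recent call last):
  File "<stdin>", line 12, in <module>
IndexError: too many indices for array: array is 1-dimensional, but 2 were indexed
```

The housing top is at 72 mm and the button goes down to 76 mm, so the fingers won't reach the housing. I'll refine the button and handle positions and look through the wrist camera.

```bash
python3 - <<'E'
from h import *
z=dict(np.load("top.npz"));p=z["p"]
K=z["camera_matrix"];R=cv2.Rodrigues(z["rvec"])[0];t=z["tvec"]
def ray(u,v,h):
    r=R.T@np.array([(u-K[0,2])/K[0,0],(v-K[1,2])/K[1,1],1]);o=-R.T@t;return o+r*(h-o[2])/r[2]
g=np.zeros(p.shape[:2],np.uint8);V=p.max(2);g[235:258,206:231]=(V<50)[235:258,206:231]
n,l,st,ce=cv2.connectedComponentsWithStats(g);i=1+st[1:,4].argmax();print("btn",st[i],ce[i],ray(*ce[i],.082))
q=p[178:242,332:364].astype(int);print(p[195,350],p[225,343],p[195,338])
m=(q[...,0]>2.4*q[...,2])&(q[...,0]>1.6*q[...,1])
n,l,st,ce=cv2.connectedComponentsWithStats(m.astype(np.uint8));i=1+st[1:,4].argmax()
v,u=np.nonzero(l==i);Q=np.array([ray(a+332,b+178,.026)[:2] for a,b in zip(u,v)],np.float32)
print("handle",len(u),cv2.minAreaRect(Q))
s=telemetry.observe();print(s["tool_pos"],s["opening"])
w,d,c=snap("wrist");cv2.imwrite("pics/w1.png",w[...,::-1])
E
```

```text
btn [211 241  12  11 103] [216.66019417 245.91262136] [0.43526672 0.10506351 0.082     ]
[127  77  29] [136 131 125] [141 106  52]
handle 237 ((0.5750150084495544, -0.2526484727859497), (0.02426757477223873, 0.07441050559282303), 71.32625579833984)
[0.43851764 0.10072468 0.24529435] 0.01632069179390491
```

View pics/w1.png

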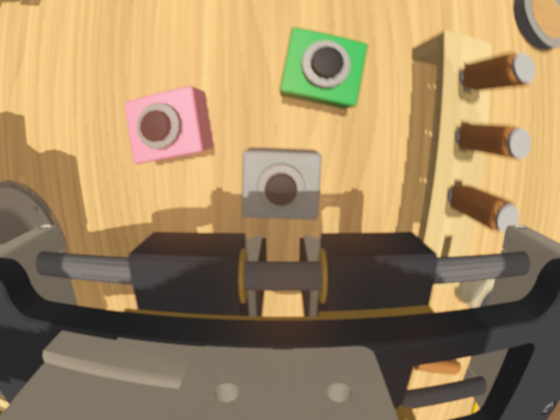

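The wrist view shows the closing fingertips beside the grey box, whose button is at about (282,187). The green and pink boxes are well clear. Next I'll settle above the button, with the tips about 15 mm over it.

```bash
python3 -m crank '[[-1,1,-1,6,0],[-1,1,-1,18,0],[-1,1,-1,34,0],[-1,1,-1,52,0],[-1,1,-1,70,0],[-1,1,-1,88,0],[-1,1,-1,104,0],[-1,1,-1,116,0],[-1,1,-1,124,0],[-1,1,-1,130,0],[-1,1,-1,130,0],[-1,1,-1,130,0]]' 20; python3 - <<'E'
from h import *
print(telemetry.observe()["tool_pos"])
p,d,c=snap("side");cv2.imwrite("pics/s2.png",cv2.resize(p[60:270,100:380],None,fx=2.5,fy=2.5)[...,::-1])
E
```

```text
time: 2.15
tool_pos: [0.4359, 0.1056, 0.1156]
tool_rot: [-3.142, -0.0, 1.572]
contact_force: [0.1, 0.1, 0.3]
opening: 0.0005
grip_force: 0.0
[0.43591405 0.10561511 0.11561279]
```

View pics/s2.png

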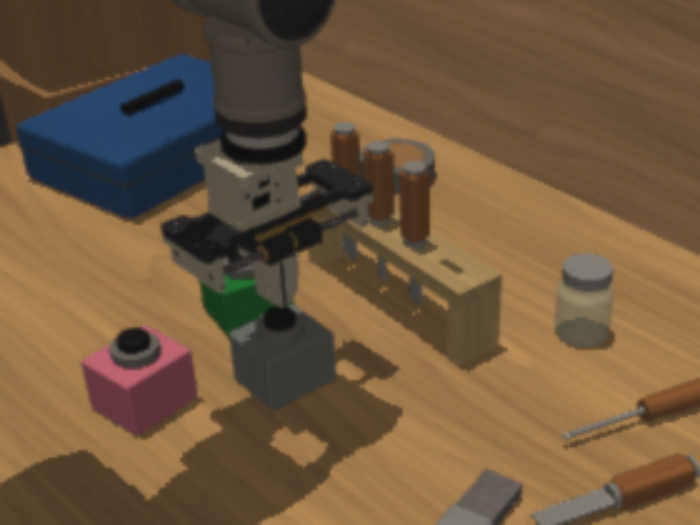

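The closed tips (about (285,300) in the crop) are right above the grey box's button, and the fingers are clear of everything else. I'll press it.

```bash
python3 -m crank '[[-1,0,0,4,0],[-1,0,0,8,0],[-1,0,0,12,0],[-1,0,0,14,0],[-1,0,0,16,0],[-1,0,0,17.5,0],[-1,0,0,19,0],[-1,0,0,20,0],[-1,0,0,20.5,0],[-1,0,0,21,0],[-1,0,0,21,0],[-1,0,0,21,0]]'
```

```text
time: 3.2
tool_pos: [0.4359, 0.1051, 0.095]
tool_rot: [3.142, 0.0, 1.571]
contact_force: [-3.4, -0.5, 8.2]
opening: 0.0005
grip_force: 4.3
```

```bash
python3 -m crank '[[-1,0,0,0.5,0],[-1,0,0,1,0],[-1,0,0,1,0],[-1,0,0,1,0],[-1,0,0,1,0],[-1,0,0,1,0]]'
```

```text
time: 3.7
tool_pos: [0.436, 0.1051, 0.0948]
tool_rot: [3.141, 0.0, 1.571]
contact_force: [-6.0, -0.9, 18.2]
opening: 0.0006
grip_force: 9.0
```

The force climbed to 18 N with no further travel (TCP at 0.0948, so tips at 76 mm), so the button is fully down. I'll lift.

```bash
python3 -m crank '[[-1,0,0,-3,0],[-1,0,0,-10,0],[-1,0,0,-24,0],[-1,0,0,-44,0],[-1,0,0,-66,0],[-1,0,0,-88,0],[-1,0,0,-110,0],[-1,0,0,-130,0],[-1,0,0,-146,0],[-1,0,0,-156,0],[-1,0,0,-160,0],[-1,0,0,-160,0]]'
```

```text
time: 4.7
tool_pos: [0.4365, 0.1052, 0.2543]
tool_rot: [3.139, -0.0, 1.571]
contact_force: [-0.9, -0.1, -1.1]
opening: 0.0004
grip_force: 0.0
```

```bash
python3 -m crank '[[-1,-3,8,0,0],[-1,-9,24,0,0],[-1,-16,46,0,0],[-1,-24,70,0,0],[-1,-33,94,0,0],[-1,-42,118,0,0],[-1,-50,140,0,0],[-1,-56,158,0,0],[-1,-60,170,0,0],[-1,-62,176,0,0],[-1,-62,176,0,0],[-1,-62,176,0,0]]' && python3 -m crank '[[-1,0,0,5,0],[-1,0,0,14,0],[-1,0,0,26,0],[-1,0,0,38,0],[-1,0,0,50,0],[-1,0,0,58,0],[-1,0,0,64,0],[-1,0,0,68,0],[-1,0,0,70,0],[-1,0,0,70,0],[-1,0,0,70,0]]'; python3 - <<'E'
from h import *
print(telemetry.observe()["tool_pos"])
a=snap("side")[0][60:270,150:430];w=snap("wrist")[0]
cv2.imwrite("pics/c3.png",np.hstack([cv2.resize(a,(440,330)),cv2.resize(w,(360,270))[:,:] if 0 else cv2.resize(w,(360,330))])[...,::-1])
E
```

```text
time: 5.7
tool_pos: [0.6117, 0.0431, 0.2524]
tool_rot: [-3.14, -0.0, 1.571]
contact_force: [-0.1, 0.7, 0.1]
opening: 0.0003
grip_force: 0.0
time: 6.62
tool_pos: [0.6123, 0.0432, 0.184]
tool_rot: [3.141, -0.0, 1.571]
contact_force: [0.6, 0.3, -0.6]
opening: 0.0003
grip_force: 0.0
[0.61225752 0.04316928 0.1839511 ]
```

View pics/c3.png

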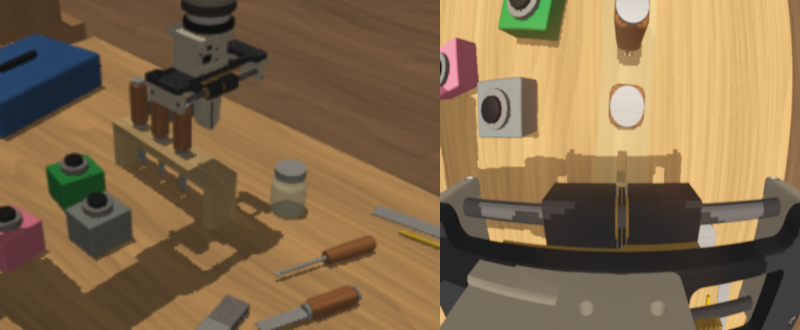

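The side view shows the tips above the slot end of the rack with the chisel tops below the gripper body. In the wrist view, the nearest chisel cap at about (627,107) is ahead of the fingers. I'll check how high the camera sits, then lower.

```bash
python3 - <<'E'
from h import *
c=vision.get_calibration("wrist");R=cv2.Rodrigues(np.array(c["rvec"]))[0];print(-R.T@np.array(c["tvec"]).ravel())
E
python3 -m crank '[[-1,0,0,3,0],[-1,0,0,8,0],[-1,0,0,14,0],[-1,0,0,20,0],[-1,0,0,26,0],[-1,0,0,30,0],[-1,0,0,33,0],[-1,0,0,35,0],[-1,0,0,35,0],[-1,0,0,35,0],[-1,0,0,35,0],[-1,0,0,35,0]]'
```

```text
[0.61220812 0.10973007 0.32296092]
time: 7.72
tool_pos: [0.6122, 0.0432, 0.1489]
tool_rot: [3.141, -0.0, 1.571]
contact_force: [0.1, 0.4, -0.6]
opening: 0.0005
grip_force: 0.0
```

```bash
python3 -m crank '[[-1,0,0,2,0],[-1,0,0,5,0],[-1,0,0,7,0],[-1,0,0,8,0],[-1,0,0,8,0],[-1,0,0,8,0],[-1,0,0,8,0],[-1,0,0,8,0],[-1,0,0,8,0],[-1,0,0,8,0],[-1,0,0,8,0],[-1,0,0,8,0]]' && python3 -m crank '[[-1,0,0,0,0],[-1,0,0,0,0],[-1,0,0,0,0],[-1,0,0,0,0],[-1,0,0,0,0],[-1,0,0,0,0],[-1,0,0,0,0],[-1,0,0,0,0],[-1,0,0,0,0],[-1,0,0,0,0],[-1,0,0,0,0],[-1,0,0,0,0]]' && python3 -m crank '[[-1,0,0,0,0],[-1,0,0,0,0],[-1,0,0,0,0],[-1,0,0,0,0],[-1,0,0,0,0],[-1,0,0,0,0],[-1,0,0,0,0],[-1,0,0,0,0]]'
python3 - <<'E'
from h import *
p=snap("side")[0];cv2.imwrite("pics/s4.png",cv2.resize(p[60:210,190:390],None,fx=3.5,fy=3.5)[...,::-1])
E
```

```text
time: 8.72
tool_pos: [0.612, 0.0432, 0.1406]
tool_rot: [3.141, -0.0, 1.571]
contact_force: [-0.1, -0.5, -0.0]
opening: 0.0006
grip_force: 0.0
time: 9.72
tool_pos: [0.612, 0.0432, 0.1405]
tool_rot: [3.142, -0.0, 1.571]
contact_force: [0.1, -0.3, 0.0]
opening: 0.0003
grip_force: 0.0
time: 10.38
tool_pos: [0.6121, 0.0432, 0.1406]
tool_rot: [3.141, -0.0, 1.571]
contact_force: [0.6, -0.2, 0.2]
opening: 0.0004
grip_force: 0.0
```

View pics/s4.png

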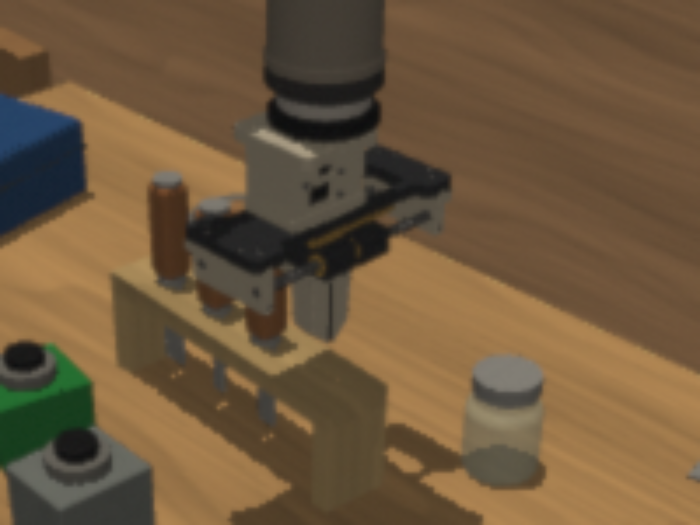

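Pointing position held for over 2 s, with the tips about 32 mm above the slot and no contact force. Now I'll lift and go to the stray chisel's handle.

```bash
python3 -m crank '[[-1,0,0,-4,0],[-1,0,0,-12,0],[-1,0,0,-26,0],[-1,0,0,-42,0],[-1,0,0,-58,0],[-1,0,0,-74,0],[-1,0,0,-88,0],[-1,0,0,-98,0],[-1,0,0,-106,0],[-1,0,0,-110,0],[-1,0,0,-110,0]]' && python3 -m crank '[[-1,-8,-1,0,0],[-1,-26,-3,0,0],[-1,-54,-6,0,0],[-1,-86,-10,0,0],[-1,-120,-14,0,0],[-1,-154,-18,0,0],[-1,-188,-22,0,0],[-1,-222,-27,0,0],[-1,-252,-31,0,0],[-1,-276,-34,0,0],[-1,-292,-36,0,0],[-1,-297,-36,0,0]]'  && python3 -m crank '[[-1,0,0,0,0],[-1,0,0,8,0],[-1,0,0,22,0],[-1,0,0,40,0],[-1,0,0,58,0],[-1,0,0,76,0],[-1,0,0,94,0],[-1,0,0,108,0],[-1,0,0,116,0],[-1,0,0,120,0],[-1,0,0,120,0],[-1,0,0,120,0]]'
python3 - <<'E'
from h import *
print(telemetry.observe()["tool_pos"])
a=snap("side")[0][130:340,230:510];t=snap("top")[0][110:270,240:440]
cv2.imwrite("pics/c5.png",np.hstack([cv2.resize(a,(400,300)),cv2.resize(t,(375,300))])[...,::-1])
E
```

```text
time: 11.35
tool_pos: [0.6123, 0.0432, 0.2514]
tool_rot: [3.14, -0.0, 1.571]
contact_force: [-0.2, 0.9, 0.3]
opening: 0.0008
grip_force: 0.0
time: 12.35
tool_pos: [0.5749, -0.2566, 0.2494]
tool_rot: [-3.14, -0.0, 1.568]
contact_force: [-0.7, 0.6, -0.4]
opening: 0.0008
grip_force: 0.0
time: 13.35
tool_pos: [0.5765, -0.2534, 0.1311]
tool_rot: [3.141, 0.0, 1.572]
contact_force: [-0.2, 0.4, -0.3]
opening: 0.0006
grip_force: 0.0
[ 0.57651912 -0.25335931  0.13109417]
```

View pics/c5.png

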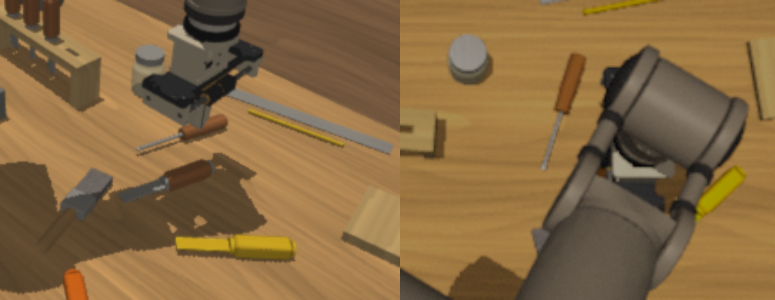

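The side view shows the tips about 85 mm above the brown handle (handle at about (190,176) in the crop), and nothing has moved. I'll lower to about 32 mm above it and check.

```bash
python3 -m crank '[[-1,0,-1,4,0],[-1,0,-1,11,0],[-1,0,-1,20,0],[-1,0,-1,30,0],[-1,0,-1,38,0],[-1,0,-1,45,0],[-1,0,-1,50,0],[-1,0,-1,53,0],[-1,0,-1,53,0],[-1,0,-1,53,0],[-1,0,-1,53,0],[-1,0,-1,53,0]]'
python3 - <<'E'
from h import *
T=telemetry.observe()["tool_pos"];print(T)
p,d,c=snap("side")
f=lambda X:cv2.projectPoints(np.array([X],float),np.array(c["rvec"]),np.array(c["tvec"]),np.array(c["camera_matrix"]),None)[0].ravel()
b=cv2.resize(p[180:300,300:420],None,fx=5,fy=5,interpolation=cv2.INTER_CUBIC)
for z,col in((T[2]-.019,(0,255,0)),(.026,(255,0,255))):
    q=f([T[0],T[1],z]);print(q);cv2.circle(b,tuple(int(v) for v in (q-[300,180])*5),5,col,-1)
cv2.imwrite("pics/s6.png",b[...,::-1])
E
```

```text
time: 14.45
tool_pos: [0.5753, -0.254, 0.0781]
tool_rot: [3.141, 0.0, 1.571]
contact_force: [0.1, -0.0, -0.3]
opening: 0.0004
grip_force: 0.0
[ 0.57534697 -0.2539796   0.0780686 ]
[362.67284029 236.99442963]
[360.88997127 248.1779959 ]
```

View pics/s6.png

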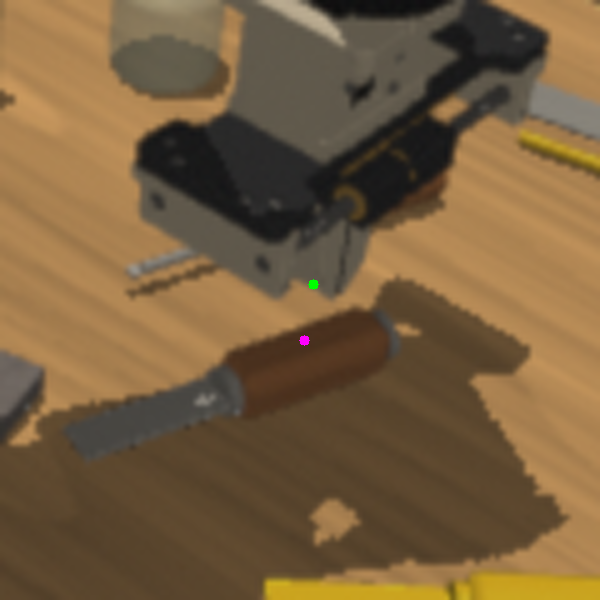

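The tips (green, about (313,285)) are above the handle. The point below them (magenta, about (304,340)) falls on the middle of the handle's upper side, and the gap is about 33 mm. I'll hold here and hand in.

```bash
python3 -m crank '[[-1,0,0,0,0],[-1,0,0,0,0],[-1,0,0,0,0],[-1,0,0,0,0],[-1,0,0,0,0],[-1,0,0,0,0],[-1,0,0,0,0],[-1,0,0,0,0],[-1,0,0,0,0],[-1,0,0,0,0],[-1,0,0,0,0],[-1,0,0,0,0]]' && python3 -m crank '[[-1,0,0,0,0],[-1,0,0,0,0],[-1,0,0,0,0],[-1,0,0,0,0],[-1,0,0,0,0],[-1,0,0,0,0],[-1,0,0,0,0],[-1,0,0,0,0],[-1,0,0,0,0],[-1,0,0,0,0],[-1,0,0,0,0],[-1,0,0,0,0]]' && python3 -c "
from cell import ticket; print(ticket.hand_in())"
```

```text
time: 15.5
tool_pos: [0.575, -0.2538, 0.0775]
tool_rot: [3.142, -0.0, 1.571]
contact_force: [-0.5, -0.1, 0.3]
opening: 0.0004
grip_force: 0.0
time: 16.5
tool_pos: [0.5751, -0.2538, 0.0775]
tool_rot: [3.142, -0.0, 1.571]
contact_force: [0.7, 0.1, -0.0]
opening: 0.0006
grip_force: 0.0
the job is handed in; nothing more can be done
None
```

Job handed in at about 16.5 s: I pressed the call button fully down, pointed at the empty slot for over 2 s, and finished with the fingertips about 32 mm above the stray chisel's handle, touching nothing.

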